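Seat the locating pin, then hold the offset lever level over the fixture

TASK

Drive the fixture's brass locating pin fully home with the mallet and put the mallet back down on the bench, clear of the fixture. Then lift the cast offset lever by its balance point and hold it level about 5 cm above the pin, its big bore over the pin and its small eye over the end rest, not touching anything else, and finish while still holding it there, so that a workmate can oil the pin before it goes on. Leave everything else on the bench where it is.

Things in the scene. Friction and masses are not known exactly. Their poses are not given: they have to be found in the camera images.
- pin (a joint): how far the locating pin has been driven down, in m: 0 = 14 mm proud of its seat, 0.014 = fully home, its collar flat on the seat boss. A slotted spring pin, held by friction in its bore: about 9 N moves it (more when fast: 20 N per m/s), it stays where it is left and does not spring back. Starts part-driven, at 0 to 0.005
- pin_top (a point): centre of the flat top of the brass locating pin, which stands upright at the robot's end of the fixture; moves down with the pin: 80 mm above the bench at joint 0, 66 mm when home. Spigot 18 mm across and 28 mm high on a collar 38 mm across, 6 mm thick. Axes: those of the fixture: x runs level from the pin along the plate, z up
- rest_top (a point): centre of the flat top (38 mm above the bench, 32 mm across) of the fixture's steel end rest, on which the lever's small eye will later lie; 190 mm along x and 28 mm along y from the pin's axis in the fixture's frame. An 8 mm stud stands 24 mm to each side of it (along y), up to 50 mm above the bench. Does not move
- mallet_grip (a point): middle of the mallet's level wooden handle near the head, 35 mm above the bench; handle 20 mm wide, 26 mm high. x axis: along the handle towards the head, z up. The head's upright axis is 50 mm along +x, its side begins 29 mm from here; the handle runs 116 mm the other way (-x)
- lever_balance (a point): balance point of the cast lever, at mid-height of the straight part of its arm, 25 mm above the lever's underside. There the arm is 16 mm wide and spans 14 to 36 mm above the underside; straight from 28 mm on the hub's side to 65 mm on the eye's side. x axis: along the arm from the big hub to the small eye, z up
- lever_bore (a point): centre of the lever's big bore, 20 mm above the lever's underside; 55 mm along the lever's -x from the balance point. Axes as lever_balance
- lever_eye (a point): centre of the lever's small eye, 18 mm above the lever's underside; 135 mm along x and 28 mm along y from the balance point. Axes as lever_balance
- mallet: soft-faced mallet, 0.42 kg, standing on one face of its head, handle level. Head: upright drum 42 mm across, 70 mm long, reaching 35 mm above and below the handle's centre line; brought straight down, its lower face strikes. Origin under mallet_grip at the level of the lower face; axes as mallet_grip
- lever: cast aluminium offset lever lying flat, 0.45 to 0.7 kg. Hub 54 mm across, 40 mm high, with a 20 mm bronze-bushed bore; a short lug sticks out 61 mm to -y from the hub's axis; the arm bends to +y towards the eye (29 mm across, 36 mm high). Undersides of hub and eye flush. Origin straight under lever_balance at the underside; axes as lever_balance
- fixture: the bolted-down fixture with its pin: dark steel plate 260 x 130 x 20 mm. An open toggle clamp with a red handle stands on it 100 mm along x and 52 mm to the -y side, up to 96 mm above the bench. Origin on the bench top on the pin's axis; axes as pin_top
- bobbin_blue: bystander: standing bobbin of blue yarn with white flanges, 54 mm across, 120 mm high; origin at its foot
- bobbin_red: bystander: standing bobbin of red yarn with white flanges, 54 mm across, 120 mm high; origin at its foot
- horn_gear: bystander: dark steel gear, 74 mm across, 22 mm high over its hub; origin at its underside
- label_roll: bystander: roll of white labels standing on end, 64 mm across, 50 mm high; origin at its underside
- oil_can: bystander: red oil can, 60 mm across, 150 mm high over the brass spout; origin at its foot
- spanner: bystander: open-ended spanner lying flat, 170 mm long; origin in its middle
- screw_tray: bystander: open blue plastic tray of screws, 90 x 110 x 40 mm; origin at its underside
Not all that is in view belongs to the job. Several things have the shape of the lever; the one meant has the colours described above. Several things look just like the mallet: the one meant starts farthest from the robot's base.

How it is judged:
On the way, in this order (a step that is already met when the one before it is completed fails the run):
1. the mallet is held, lifted clear of the bench (height (world z) of mallet_grip above 0.06 m and contact force between the fingers and mallet above 1 N), for 0.1 s.
2. the pin is fully home (within 1.5 mm), driven with the mallet in the hand (value of joint pin above 0.0125 m and contact force between the fingers and mallet above 1 N), for 0.05 s.
3. the mallet is put down on the bench, let go, at rest and clear of the fixture (height (world z) of mallet_grip below 0.045 m and contact force between the fingers and mallet below 0.1 N and contact force between mallet and fixture below 0.1 N and linear speed of mallet below 0.03 m/s and horizontal distance between mallet_grip and pin_top above 0.1 m), for 0.2 s.
At the end, for the whole second after the job is handed in: pin home within 1.5 mm; mallet down on the bench off the fixture; gripper alone holds the lever within 16 mm of its balance point, still, level within 5 degrees, bore within 10 mm of over the pin, eye within 15 mm of over the rest, underside 25 to 80 mm above the pin (value of joint pin above 0.0125 m and height (world z) of mallet_grip below 0.045 m and horizontal distance between mallet_grip and pin_top above 0.1 m and contact force between each of mallet, lever and fixture below 0.1 N and contact force between the fingers and lever above 1 N and x of the grasp point in the frame of lever_balance between -0.016 and 0.016 m and angle between lever's own z axis and vertical below 0.09 rad and horizontal distance between lever_bore and pin_top below 0.01 m and horizontal distance between lever_eye and rest_top below 0.015 m and height (world z) of lever_bore between 0.111 and 0.166 m and contact force between lever and mallet below 0.1 N and linear speed of lever below 0.02 m/s); the arm keeps its last pose, push and grip.
It fails at once if another thing on the bench is shifted by more than 30 mm (distance of any of bobbin_blue, bobbin_red, horn_gear, label_roll, oil_can, spanner, screw_tray from where it was at the start of the episode above 0.03 m).
It fails at once if the mallet or the lever is dropped ((contact force between the fingers and mallet below 0.05 N and linear speed of mallet above 0.8 m/s) or (contact force between the fingers and lever below 0.05 N and linear speed of lever above 0.8 m/s)).
It also fails if it takes over 69 s, if anything falls off the work surface, if the arm or the gripper's body presses on something with over 40 N, if the wrist force passes 120 N, or if a joint passes its speed limit or range.

ROBOT

A 7-joint arm with a two-finger parallel gripper is mounted at the origin on the work surface. World frame = base frame: x ahead of the robot, y to its left, z up, the work surface at z = 0. Lengths are in m, angles in rad, forces in N, time in s.
With the tool pointing down it reaches from about 0.4 to 0.9 m from the base axis. Payload 5.6 kg.
Tool frame: the origin (TCP) lies midway between the tips of the shut fingers; the grasp point (between the pads) lies 19 mm behind it; y points along the fingers, z is the direction in which the jaws open and shut, and the axes are right-handed (so a half turn about y gives the same grasp; the last joint's range is limited). The gripper opens to 92 mm and grips with 3 to 60 N. Pads are 20 mm wide; open, the fingers measure 128 mm over their backs; the gripper's body (75 mm by 189 mm) begins 69 mm behind the grasp point.
Start: joints at [-1.153, 0.468, -0.012, 1.603, 0.006, 1.071, -0.056], TCP at [0.289, 0.582, 0.182] pointing down, gripper open.
Joint ranges: [-2.53, 2.53], [-0.31, 2.02], [-1.57, 1.55], [0.28, 2.44], [-1.29, 4.43], [0.15, 1.84], [-2.92, 2.92]. Speed limits (rad/s): [2.57, 2.57, 3.14, 3.14, 3.14, 3.14, 3.14].

INTERFACE

Orientations are given as a 3x3 rotation matrix whose columns are the frame's x, y, z axes.
In Python, from station import env, effector, solver, viewer, workorder, search_frame, tip_of gives the robot as it stands. Calls block until the motion is done:
- env.reach(position, orientation): joint-space move of the TCP to a pose.
- env.movel(position, frame=None, rate=0.15): straight line of the TCP; frame=None keeps the orientation; rate is the mean speed in m/s.
- env.goto_joints(angles): joint-space move.
- effector.release() and effector.grasp(squeeze=None): open the fingers fully, or close them until they stop; squeeze is the grip in N (None keeps the last).
- env.pause(seconds).
- solver.inverse_kinematics(position, orientation): joint angles nearest the present ones, or None.
- env.sense(): the state.
- viewer.read_camera(name): name is "side" or "top" or "wrist"; returns (picture, depth): 400x640x3 uint8, red, green, blue; 400x640 float32, m along the optical axis (not along the pixel's ray), 0 where there is no reading.
- viewer.camera_info(name): a dict with "intrinsics" (3x3 intrinsics, pixels), "dist_coeffs" ([k1, k2, p1, p2, k3] as OpenCV has them; the pictures are not rectified), "eye" and "rotation" of the camera in the world; the wrist camera has in their place "T_tool_cam" (4x4, takes a point from camera to tool coordinates, whose origin is the TCP and whose axes are the tool frame's). Camera axes: x right, y up, looking along -z (the intrinsics and any distortion apply to the point x, -y, -z); pixel columns grow to the right and rows downward; lengths in m; the calibration is good to about 2 mm. A picture is of the moment at which its call begins: read the wrist's pose just before it. camera_info takes no time and is no camera call.
A pose or a line that the arm cannot do raises env.PlanningError and nothing moves.
- workorder.finish_job(): hands the job in, once; it reports no verdict.
Trained networks look in the newest picture that a camera, given by its name, has taken for a name from the list of things; names that differ only in an ending like _2 or _b are one class to them, and where a whole thing is asked for, a point or a joint stands for the part that bears it (a point fixed in the world has none). Each returns a list of dicts, best first, with "score" (0 to 1); they miss things now and then, are a little off and sometimes report something else, mostly with a low value. They report only what shows in the picture. A call takes as long as a camera call. They do not tell look-alikes from the thing itself.
- search_frame(camera, name): "at" ([x, y, z] in m, in world coordinates, good to about 4 mm: the middle of the surface that is visible of it).
- tip_of(camera, name): "at" ([x, y, z] in m, in world coordinates, good to about 4 mm: a listed point, or the origin of a listed thing).
The state is a dict: "t": time; "joint_positions": joint angles; "joint_velocities": joint speeds; "tau": joint torques, N m; "ee_pos": TCP position; "tcp_rot": TCP orientation; "wrist_force": force on the tool from outside, world axes, zero at the start; "moment": the same for the moment, N m; "gripper_width": finger opening in m.
Only numpy, scipy, OpenCV 4.12 (cv2) and the standard library are available. Lean on these libraries where they do the work, as an engineer would, in place of code of your own. Each camera call takes 0.05 s, during which the arm holds its last target.

## Working session

There is one attempt and no reset: what is moved stays moved. The work goes in short steps, each a Python script; the robot and the scene stay as the last script left them, time stands still between calls to the robot, and variables do not carry over. Pictures are saved under pics/ and viewed, and the job is handed in when it is done.

```bash
ls; mkdir -p pics; python3 - <<'E'
from station import env, effector, solver, viewer, workorder, search_frame, tip_of
import cv2,numpy as np
s=env.sense();print(s['t'],s['ee_pos'],s['tcp_rot'],s['gripper_width'])
for c in ['top','side']:
    p,d=viewer.read_camera(c);cv2.imwrite(f'pics/{c}0.png',p[:,:,::-1]);np.savez(f'pics/{c}0.npz',p=p,d=d)
    print(c,viewer.camera_info(c))
    for n in ['pin_top','rest_top','mallet_grip','lever_balance','lever_bore','lever_eye']:
        try: print(n,[(np.round(r['at'],3).tolist(),round(r['score'],2)) for r in tip_of(c,n)])
        except Exception as e: print(n,e)
print(viewer.camera_info('wrist'))
print(env.sense()['t'])
E
```

```text
pics
0.0 [0.28882616 0.58160863 0.18156025] [[ 8.95660278e-01 -6.50626822e-04  4.44738399e-01]
 [-4.44738857e-01 -1.59288281e-03  8.95658870e-01]
 [ 1.25676464e-04 -9.99998520e-01 -1.71604088e-03]] 0.09161899894298067
top {'intrinsics': array([[439.07126501,   0.        , 311.35632719],
       [  0.        , 439.07126501, 196.51694246],
       [  0.        ,   0.        ,   1.        ]]), 'dist_coeffs': array([-0.04376183,  0.        ,  0.        ,  0.        ,  0.        ]), 'eye': array([0.37016837, 0.00563591, 1.46672002]), 'rotation': array([[-0.01398679,  0.99379812, -0.11031622],
       [-0.99990165, -0.01378778,  0.00256665],
       [ 0.00102972,  0.11034127,  0.99389323]])}
pin_top [([0.493, 0.02, 0.084], 0.53)]
rest_top [([0.693, -0.004, 0.037], 0.8)]
mallet_grip [([0.232, 0.344, 0.031], 0.95), ([0.546, 0.323, 0.038], 0.58)]
lever_balance [([0.53, -0.332, 0.025], 0.9), ([0.296, -0.35, 0.032], 0.59)]
lever_bore [([0.324, -0.397, 0.021], 0.88), ([0.345, -0.119, -0.002], 0.67), ([0.479, -0.327, 0.021], 0.61)]
lever_eye [([0.666, -0.313, 0.017], 0.8), ([0.197, -0.259, 0.019], 0.
[... 776 characters left out ...]
.001], 0.34)]
lever_eye [([0.197, -0.254, 0.02], 0.77), ([0.67, -0.317, 0.019], 0.61)]
{'intrinsics': array([[323.00328369,   0.        , 314.80089144],
       [  0.        , 323.00328369, 199.23646873],
       [  0.        ,   0.        ,   1.        ]]), 'dist_coeffs': array([-0.0067933,  0.       ,  0.       ,  0.       ,  0.       ]), 'T_tool_cam': array([[-9.78171097e-06, -9.64301682e-01, -2.64806091e-01,
        -7.40085360e-02],
       [ 4.44989409e-04,  2.64806060e-01, -9.64301588e-01,
        -2.02168295e-01],
       [ 9.99999901e-01, -1.27268425e-04,  4.26513779e-04,
         1.02550010e-03],
       [ 0.00000000e+00,  0.00000000e+00,  0.00000000e+00,
         1.00000000e+00]])}
0.7
```

View pics/top0.png

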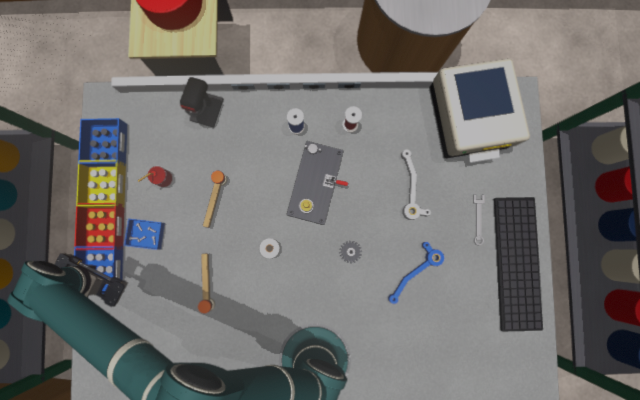

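View pics/side0.png

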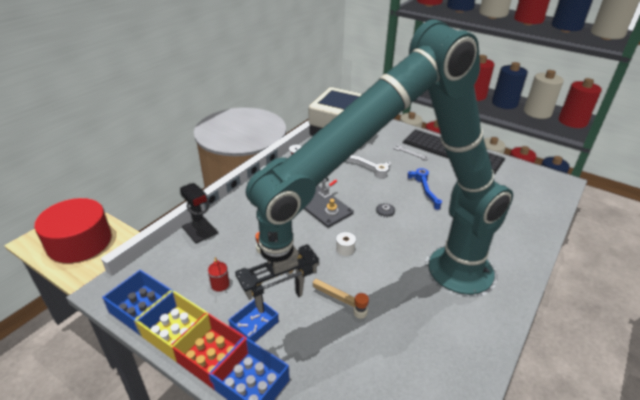

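The top view shows two mallets. The target is the farther one, with its head at about pixel (218,178) and its handle running to (208,225). The lever meant is the silver one, with its hub at about (412,211) and its eye at about (407,154). The blue lever is a look-alike. Next I'll take a closer look with the wrist camera.

```bash
cat > h.py <<'E'
from station import env, effector, solver, viewer, workorder, search_frame, tip_of
import cv2,numpy as np
def R(yaw): # tool pointing down, tool x at yaw
    c,s=np.cos(yaw),np.sin(yaw)
    return np.array([[c,0,-s],[s,0,c],[0,-1,0.]])
def info(cam,s=None):
    i=viewer.camera_info(cam)
    if cam=='wrist':
        T=np.array(i['T_tool_cam']);M=np.eye(4);M[:3,:3]=s['tcp_rot'];M[:3,3]=s['ee_pos'];W=M@T
        return i,W[:3,:3],W[:3,3]
    return i,np.array(i['rotation']),np.array(i['eye'])
def shot(cam,name):
    s=env.sense();p,d=viewer.read_camera(cam);cv2.imwrite(f'pics/{name}.png',p[:,:,::-1])
    i,Rc,e=info(cam,s);np.savez(f'pics/{name}.npz',p=p,d=d,K=i['intrinsics'],D=i['dist_coeffs'],R=Rc,e=e)
    return s
def ray(z,uv):
    n=cv2.undistortPoints(np.array(uv,float).reshape(-1,1,2),z['K'],z['D'])[:,0]
    return np.c_[n[:,0],-n[:,1],-np.ones(len(n))]@z['R'].T
def onplane(z,uv,h):
    r=ray(z,uv);return z['e']+r*((h-z['e'][2])/r[:,2])[:,None]
def cloud(z):
    v,u=np.mgrid[0:400,0:640];uv=np.c_[u.ravel(),v.ravel()]
    r=ray(z,uv);P=z['e']+r*z['d'].ravel()[:,None];P[z['d'].ravel()==0]=np.nan
    return P.reshape(400,640,3)
def proj(z,P):
    q=(np.atleast_2d(P)-z['e'])@z['R'];q=q*[1,-1,-1]
    return cv2.projectPoints(q,np.zeros(3),np.zeros(3),z['K'],z['D'])[0][:,0]
def ask(cam,names,fn=tip_of):
    for n in names: print(n,[(np.round(r['at'],4).tolist(),round(r['score'],2)) for r in fn(cam,n)])
E
python3 - <<'E'
from h import *
s=env.sense();env.movel([0.289,0.582,0.34],rate=0.3)
env.reach([0.50,0.30,0.30],R(-0.15))
shot('wrist','w1')
ask('wrist',['mallet_grip','pin_top','rest_top','mallet','fixture'])
s=env.sense();print(s['t'],s['ee_pos'],s['joint_positions'])
E
```

```text
mallet_grip [([0.5467, 0.3203, 0.0342], 0.74)]
pin_top [([0.5006, 0.0257, 0.0759], 0.69)]
rest_top []
mallet [([0.5456, 0.3147, -0.003], 0.83)]
fixture [([0.5015, 0.0208, -0.0006], 0.9)]
3.0083 [0.49965319 0.3007513  0.299969  ] [-0.67382468  0.25607402  0.09208851  1.63397223 -0.02463143  1.25267948
  0.84498702]
```

View pics/w1.png

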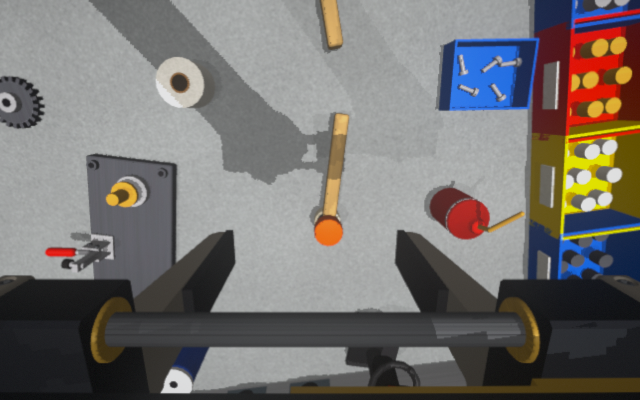

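The wrist view shows the mallet head's top at (328,230), with its handle running up to (341,115). The pin is at (125,193) and the plate around it is visible. I'll fit positions from the depth.

```bash
python3 - <<'E'
from h import *
z=np.load('pics/w1.npz');P=cloud(z)
reg=np.zeros((400,640),bool);reg[110:250,300:360]=1
h=P[...,2]
hd=P[reg&(h>.062)&(h<.08)];print('head',len(hd),np.nanmedian(hd,0),hd.min(0),hd.max(0))
hn=P[reg&(h>.044)&(h<.053)];print('handle',len(hn),hn.mean(0))
reg[205:]=0;hn=P[reg&(h>.044)&(h<.053)]
vx,vy,x0,y0=cv2.fitLine(hn[:,:2].astype(np.float32),cv2.DIST_HUBER,0,.01,.01).ravel();print('yaw',np.arctan2(vy,vx),x0,y0)
print(hn.min(0),hn.max(0))
c=(hd.max(0)+hd.min(0))/2
print('head dist from line',(-(vy)*(c[0]-x0)+vx*(c[1]-y0)))
# pin
reg[:]=0;reg[150:220,85:180]=1
for lo,hi in [(.015,.025),(.04,.06),(.066,.09)]:
    q=P[reg&(h>lo)&(h<hi)];print(lo,len(q),np.nanmedian(q,0),q.min(0),q.max(0))
print(np.round(h[185:206:3,104:150:4],3))
E
```

```text
head 648 [0.59364143 0.30672317 0.0699557 ] [0.57479811 0.28616057 0.06208197] [0.61487339 0.32732958 0.07305129]
handle 1424 [0.50458727 0.33018994 0.0475255 ]
yaw -0.26084176 0.49595973 0.33249694
[0.43396282 0.30674688 0.04403033] [0.56134561 0.35670861 0.05061342]
head dist from line 0.0006187613323376771
0.015 3894 [0.49761486 0.01219033 0.02020912] [ 0.43882784 -0.06200212  0.01513921] [0.55657222 0.08815208 0.02495215]
0.04 407 [0.49756257 0.02915805 0.05037422] [0.4824335  0.00514944 0.04354451] [0.51925441 0.0411329  0.05978599]
0.066 194 [0.50016499 0.02548428 0.0777228 ] [0.49223304 0.01386959 0.06625492] [0.50937491 0.03160052 0.08038116]
[[0.02  0.02  0.019 0.049 0.051 0.049 0.052 0.049 0.033 0.034 0.031 0.021]
 [0.02  0.02  0.05  0.05  0.05  0.05  0.051 0.051 0.046 0.032 0.033 0.025]
 [0.019 0.021 0.05  0.063 0.063 0.058 0.052 0.053 0.049 0.032 0.031 0.027]
 [0.02  0.02  0.079 0.075 0.068 0.062 0.054 0.05  0.05  0.032 0.033 0.027]
 [0.019 0.079 0.08  0.079 0.074 0.065 0.054 0.05  0.049 0.033 0.031 0.025]
 [0.019 0.078 0.077 0.078 0.074 0.063 0.051 0.052 0.05  0.032 0.032 0.019]
 [0.021 0.08  0.08  0.078 0.068 0.051 0.051 0.05  0.034 0.032 0.021 0.021]]
```

Head centre is (0.5945,0.3068) with yaw −0.261, so the grip is at (0.546,0.320). That agrees with the networks, so I'll grasp the mallet.

```bash
python3 - <<'E'
from h import *
z=np.load('pics/w1.npz');P=cloud(z);h=P[...,2];reg=np.zeros((400,640),bool);reg[150:220,85:180]=1
q=P[reg&(h>.075)];print(np.median(q,0),q.min(0),q.max(0))
yaw=-0.261;u=np.array([np.cos(yaw),np.sin(yaw)])
g=np.array([.5945,.3068])-.040*u
env.reach([*g,.12],R(yaw))
env.movel([*g,.0165],rate=.12)
effector.grasp(60)
s=env.sense();print('w',s['gripper_width'],s['wrist_force'],s['ee_pos'])
env.movel([*g,.20],rate=.12)
s=shot('wrist','w2');print(s['t'],s['gripper_width'],s['wrist_force'],s['moment'],s['ee_pos'])
shot('side','s2')
E
```

```text
[0.50051274 0.023342   0.07820035] [0.49237352 0.01386959 0.0750168 ] [0.50937491 0.03160052 0.08038116]
w 0.00015254058012667473 [ 0.1952464  -0.11776466  0.26307277] [0.55586669 0.31711493 0.01650653]
7.8333 0.00033935457633421147 [ 0.0485992  -0.11358664 -0.02421725] [-0.00256768  0.03942583 -0.06050723] [0.55546445 0.31684782 0.19913055]
```

View pics/w2.png

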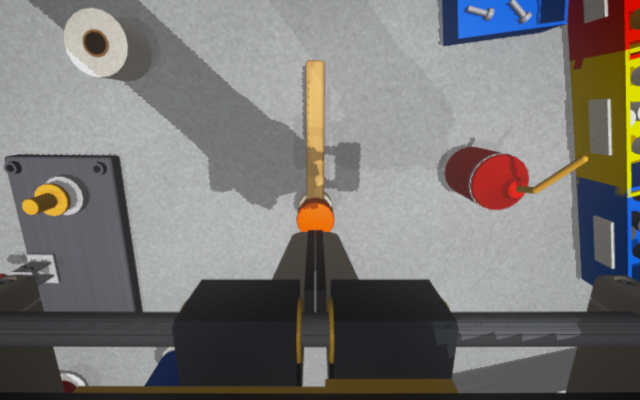

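The fingers closed on nothing (width 0). In the picture the mallet head is at (315,215) with the handle still lying at (315,60–195). I'll re-measure before trying again.

```bash
python3 - <<'E'
from h import *
z=np.load('pics/w2.npz');P=cloud(z);h=P[...,2]
print('tcp proj',proj(z,[[.5555,.3168,.199]]), 'grip,head predicted',proj(z,[[.5462,.3197,.048],[.5945,.3068,.07]]))
reg=np.zeros((400,640),bool);reg[50:236,295:340]=1
hd=P[reg&(h>.066)&(h<.078)];print('head',len(hd),np.nanmedian(hd,0),hd.min(0),hd.max(0))
hn=P[reg&(h>.044)&(h<.053)]
vx,vy,x0,y0=cv2.fitLine(hn[:,:2].astype(np.float32),cv2.DIST_HUBER,0,.01,.01).ravel();print('yaw',np.arctan2(vy,vx),x0,y0,hn.min(0),hn.max(0))
print(np.round(h[60:240:10,315],3))
E
```

```text
tcp proj [[313.50822675 225.83126773]] grip,head predicted [[314.61753023 170.75010589]
 [314.57737174 219.99695134]]
head 922 [0.59198576 0.30819105 0.07001786] [0.57458377 0.28617224 0.06624889] [0.61109697 0.32715189 0.07285126]
yaw -0.25889236 0.50386643 0.33077595 [0.43394534 0.29064014 0.04402595] [0.58928636 0.35734498 0.05260723]
[0.045 0.048 0.047 0.049 0.049 0.046 0.048 0.047 0.048 0.049 0.049 0.048
 0.048 0.047 0.061 0.069 0.07  0.232]
```

View pics/s2.png

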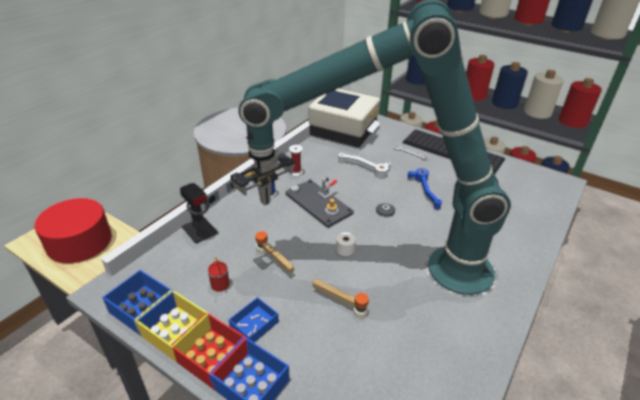

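```bash
python3 - <<'E'
from h import *
z=np.load('pics/s2.npz');
print('side tcp',proj(z,[[.5555,.3168,.199],[.5462,.3197,.048],[.5945,.3068,.07]]))
im=cv2.imread('pics/s2.png')[150:290,190:330];cv2.imwrite('pics/s2z.png',cv2.resize(im,None,fx=4,fy=4,interpolation=cv2.INTER_CUBIC))
P=cloud(z)
print(np.round(P[196:206:3,256:276:4],3).tolist())
E
```

```text
side tcp [[265.43172548 210.3317574 ]
 [269.68805743 246.98147747]
 [260.5794942  234.18614173]]
[[[0.806, 0.092, 0.0], [0.559, 0.332, 0.264], [0.544, 0.33, 0.269], [0.541, 0.316, 0.262], [0.752, 0.059, 0.004]], [[0.789, 0.111, 0.005], [0.56, 0.332, 0.252], [0.546, 0.33, 0.257], [0.544, 0.314, 0.248], [0.746, 0.067, -0.004]], [[0.779, 0.123, 0.002], [0.563, 0.33, 0.238], [0.551, 0.325, 0.24], [0.546, 0.313, 0.235], [0.73, 0.086, 0.002]], [[0.771, 0.133, -0.002], [0.752, 0.131, 0.005], [0.548, 0.329, 0.232], [0.734, 0.105, -0.003], [0.722, 0.096, -0.004]]]
```

View pics/s2z.png

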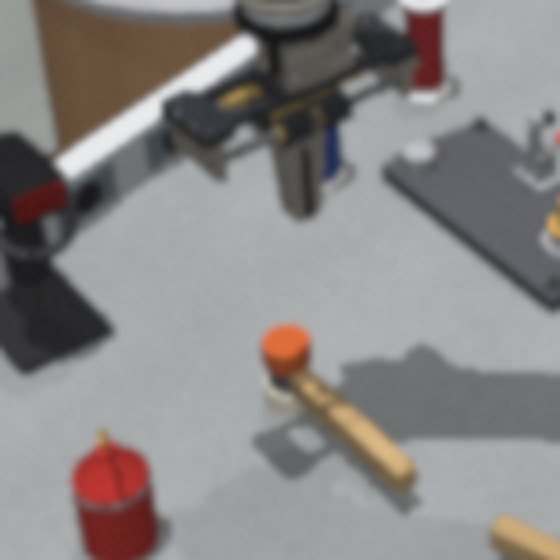

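The side depth puts the closed fingertips near z≈0.23, although the TCP reads 0.199. I'll check that in the tool frame with both the open and the shut fingers.

```bash
python3 - <<'E'
from h import *
for nm,tcp,yaw,cam in [('w1',[.49965,.30075,.29997],-.15,'w'),('w2',[.55546,.31685,.19913],-.261,'w'),('s2',[.55546,.31685,.19913],-.261,'s'),('top0',None,0,0),('side0',None,0,0)]:
    f=np.load(f'pics/{nm}.npz')
    if tcp is None:
        c=nm[:-1];i=viewer.camera_info(c);z=dict(p=f['p'],d=f['d'],K=i['intrinsics'],D=i['dist_coeffs'],R=np.array(i['rotation']),e=np.array(i['eye']))
        tcp=[.28883,.58161,.18156];Rt=np.array([[.89566,-.00065,.44474],[-.44474,-.00159,.89566],[.0001,-1,-.0017]])
    else: z=f;Rt=R(yaw)
    P=cloud(z);q=(P-np.array(tcp))@Rt
    m=(abs(q[...,0])<.03)&(abs(q[...,2])<.075)&(q[...,1]<.015)&(q[...,1]>-.12)
    a=q[m];print(nm,len(a), 'max y pct',np.round(np.percentile(a[:,1],[90,98,99.5,100]),4) if len(a) else '')
    t=a[a[:,1]>np.percentile(a[:,1],95)] if len(a) else a
    if len(t):print('   tip x',t[:,0].min(),t[:,0].max(),'z',t[:,2].min(),t[:,2].max())
print(env.sense()['gripper_width'])
E
```

```text
w1 11247 max y pct [-0.0491 -0.0359 -0.0328 -0.0309]
   tip x -0.010555905314983278 0.010557392864561367 z -0.057067454970627436 0.05943995344939176
w2 4114 max y pct [-0.046  -0.0356 -0.033  -0.0311]
   tip x -0.009883117762389926 -0.007667672730875367 z -0.012093679120034243 0.01347554699190675
s2 231 max y pct [-0.042  -0.0345 -0.0326 -0.0304]
   tip x -0.01341759635723049 -0.00867693592257745 z -0.009062720973434173 0.012958748882042844
top0 37 max y pct [-0.0358 -0.0301 -0.0298 -0.0298]
   tip x 0.008931893917108294 0.010915487148596918 z -0.04617028997334062 0.04801472505377891
side0 318 max y pct [-0.0421 -0.0341 -0.0302 -0.0285]
   tip x -0.012830182788162385 0.004154802461405044 z -0.05521428693255949 0.053185159515311435
0.0005489633153985811
```

The wrist, side and top cameras all put the real fingertips about 30 mm behind the reported TCP, with the fingers open or shut. The stated tool length is therefore 30 mm too long. I'll go down with a 30 mm correction, watching the wrist force.

```bash
echo 'OFF=0.030  # real tips lie 30 mm behind reported TCP; command z = tip z - OFF' >> h.py; python3 - <<'E'
from h import *
yaw=-0.26;u=np.array([np.cos(yaw),np.sin(yaw)])
g=np.array([.594,.3072])-.040*u
effector.release()
env.movel([*g,.03],R(yaw),rate=.2)
zz=.03
while zz>-.0135:
    zz=max(zz-.008,-.0135)
    env.movel([*g,zz],R(yaw),rate=.08)
    f=env.sense()['wrist_force']
    if np.linalg.norm(f)>4: print('contact',zz,f);break
effector.grasp(60)
s=env.sense();print('w',s['gripper_width'],s['wrist_force'],s['ee_pos'])
if s['gripper_width']>.015:
    env.movel([*g,.12],rate=.12)
s=shot('wrist','w3');print(s['t'],s['gripper_width'],s['wrist_force'],s['moment'],s['ee_pos'])
shot('side','s3')
E
```

```text
w 0.019439228050574176 [-1.13950403 -0.64784013  0.2604229 ] [ 0.5552534   0.31731021 -0.01354801]
14.1583 0.019610287397663875 [-0.62647143 -0.61267232 -4.81631824] [-0.00842091  0.08332631  0.02750088] [0.55468683 0.31708075 0.11895237]
```

View pics/w3.png

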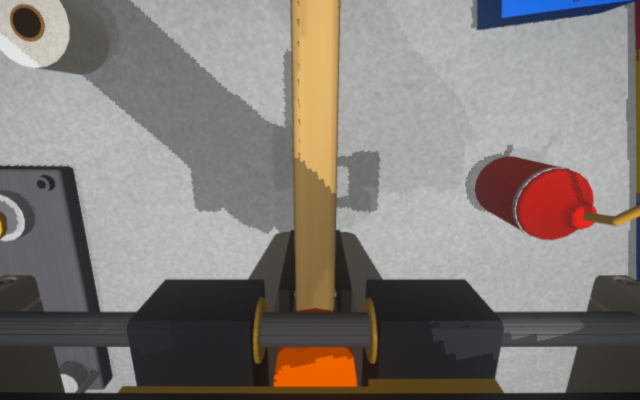

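View pics/s3.png

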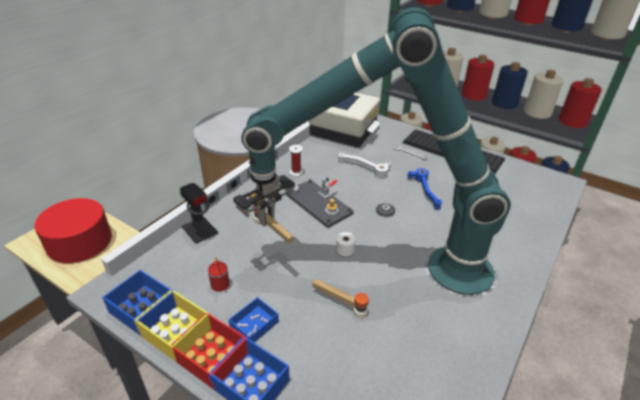

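The mallet is held: the gap is 19.5 mm for the 20 mm handle, the load is about 4.8 N, and the head shows at (315,370). Next I'll carry it over the pin and press.

```bash
python3 - <<'E'
from h import *
z=np.load('pics/w3.npz');P=cloud(z)
print('handle z along',np.round(P[0:240:40,315],3).tolist())
yaw=-0.26;u=np.array([np.cos(yaw),np.sin(yaw)])
t=np.array([.5005,.0233])-.040*u
env.movel([.5547,.3171,.15],rate=.25)
env.movel([*t,.15],R(yaw),rate=.2)
env.movel([*t,.085],rate=.12)
f0=env.sense()['wrist_force'];print(env.sense()['t'],f0)
zz=.085;n=0
while zz>.044:
    zz-=.0015;env.movel([*t,zz],rate=.03)
    s=env.sense();df=s['wrist_force']-f0
    print(round(zz,4),round(s['ee_pos'][2],4),np.round(df[2],1),np.round(s['moment'],2))
    if df[2]>28: break
env.pause(.1)
s=env.sense();print(s['t'],s['ee_pos'],s['gripper_width'],s['wrist_force']-f0)
shot('side','s4')
E
```

```text
handle z along [[0.444, 0.348, 0.18], [0.457, 0.344, 0.18], [0.472, 0.34, 0.181], [0.487, 0.336, 0.179], [0.504, 0.332, 0.181], [0.521, 0.327, 0.18]]
16.8583 [ 0.46174053  0.03287279 -4.20667184]
0.0835 0.084 -0.5 [0.05 0.08 0.01]
0.082 0.082 -0.1 [ 0.02  0.1  -0.03]
0.0805 0.0804 -0.3 [0.06 0.05 0.04]
0.079 0.0789 0.1 [ 0.05  0.06 -0.03]
0.0775 0.0774 -0.1 [ 0.11  0.09 -0.05]
0.076 0.0759 0.1 [0.03 0.12 0.06]
0.0745 0.0744 -0.0 [-0.03  0.1   0.05]
0.073 0.0729 -0.2 [-0.02  0.09  0.04]
0.0715 0.0714 0.6 [ 0.03  0.09 -0.04]
0.07 0.0699 0.4 [-0.01  0.12  0.02]
0.0685 0.0684 0.6 [0.06 0.13 0.01]
0.067 0.0669 0.2 [-0.02  0.06  0.03]
0.0655 0.0654 0.7 [0.05 0.07 0.01]
0.064 0.0642 3.2 [0.02 0.13 0.01]
0.0625 0.0627 6.7 [-0.01  0.31  0.  ]
0.061 0.061 6.6 [ 0.05  0.18 -0.02]
0.0595 0.0594 6.2 [0.06 0.14 0.04]
0.058 0.0579 5.8 [ 0.07 -0.01  0.01]
0.0565 0.0564 4.7 [ 0.11 -0.05  0.05]
0.055 0.0549 5.2 [ 0.11 -0.1   0.05]
0.0535 0.0534 4.6 [ 0.13 -0.09 -0.03]
0.052 0.0522 8.6 [0.02 0.1  0.  ]
0.0505 0.0515 19.7 [-0.    0.82 -0.06]
0.049 0.0505 26.8 [-0.01  1.47 -0.13]
0.0475 0.0491 31.2 [ 0.03  1.88 -0.12]
23.2083 [0.46054392 0.03415518 0.0491053 ] 0.01954832251037772 [-11.18811912   1.68963716  31.67350289]
```

The force rose to a plateau at contact (face at about 78 mm), then climbed sharply at about 66 mm, so the pin is home. I'll lift, check it, and put the mallet back where it was.

```bash
python3 - <<'E'
from h import *
yaw=-0.26;u=np.array([np.cos(yaw),np.sin(yaw)])
t=np.array([.5005,.0233])-.040*u
g=np.array([.594,.3072])-.040*u
env.movel([*t,.15],rate=.2)
env.movel([*g,.15],R(yaw),rate=.2)
s=shot('wrist','w5');z=np.load('pics/w5.npz');P=cloud(z)
print('handle z',np.round(P[0:240:40,315,2]-s['ee_pos'][2],3).tolist())
shot('top','t5');zt=np.load('pics/t5.npz');P=cloud(zt)
c=proj(zt,[.5005,.0233,.066])[0];m=np.hypot(P[...,0]-.5,P[...,1]-.023)<.007;print(c,P[m][:,2])
print(s['t'],s['gripper_width'],s['wrist_force'])
E
```

```text
handle z [0.054, 0.056, 0.057, 0.057, 0.059, 0.06]
[304.82343825 204.40769986] [0.06676528 0.06937094 0.06883284 0.06633661 0.065895   0.06316306
 0.0683922  0.03776647 0.06116505 0.06580304 0.06526633 0.06582247
 0.06741601 0.06750945 0.06338157 0.04509797]
25.5667 0.019252838099436884 [-0.42704121  0.52848706 -3.6236274 ]
```

View pics/w5.png

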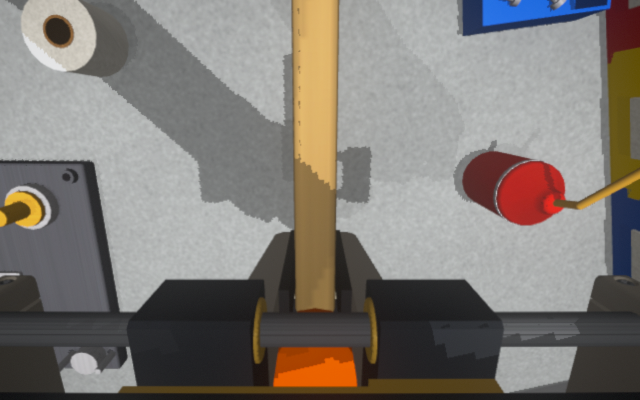

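View pics/t5.png

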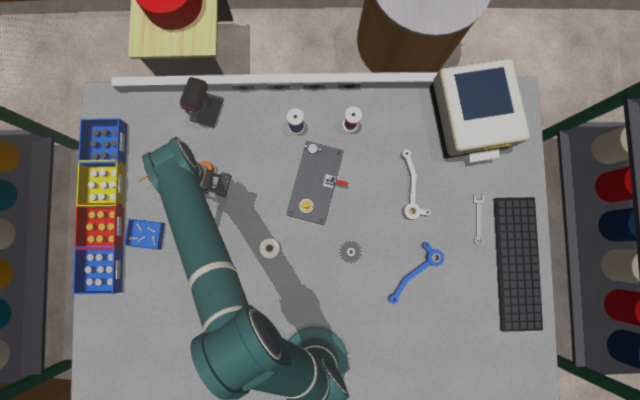

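The top-view depth reads about 0.066 m at the pin, so it is home. The mallet has pitched about 4° in the fingers, tail down, which is harmless. I'll set it down with force sensing and then go look at the lever.

```bash
python3 - <<'E'
from h import *
yaw=-0.26;u=np.array([np.cos(yaw),np.sin(yaw)])
g=np.array([.594,.3072])-.040*u
env.movel([*g,0.0],R(yaw),rate=.2)
f0=env.sense()['wrist_force'];zz=0
while zz>-.016:
    zz-=.0025;env.movel([*g,zz],R(yaw),rate=.05)
    df=(env.sense()['wrist_force']-f0)[2]
    if df>4: break
print('put',zz,df)
effector.release();env.pause(.3)
env.movel([*g,.15],rate=.2)
s=shot('wrist','w6');print(s['t'])
env.movel([*g,.30],rate=.3)
env.reach([.48,-.30,.25],R(-.085))
s=shot('wrist','w7');ask('wrist',['lever_balance','lever_bore','lever_eye','pin_top','rest_top']);print(s['t'],s['ee_pos'])
E
```

```text
put -0.0175 13.421133657935814
30.7417
lever_balance [([0.5305, -0.3361, 0.0214], 0.83)]
lever_bore [([0.4781, -0.3262, 0.0152], 0.94), ([0.3289, -0.3997, 0.0217], 0.89)]
lever_eye [([0.6694, -0.3167, 0.0151], 0.73), ([0.5315, -0.3292, 0.0016], 0.16)]
pin_top [([0.4998, 0.0228, 0.0639], 0.62)]
rest_top []
33.675 [ 0.48070992 -0.29904461  0.24989722]
```

View pics/w6.png

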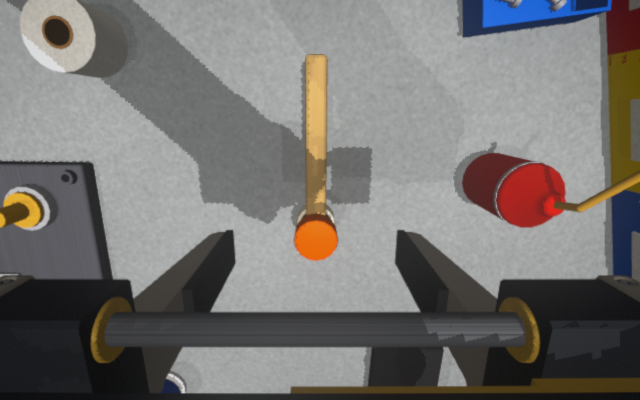

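View pics/w7.png

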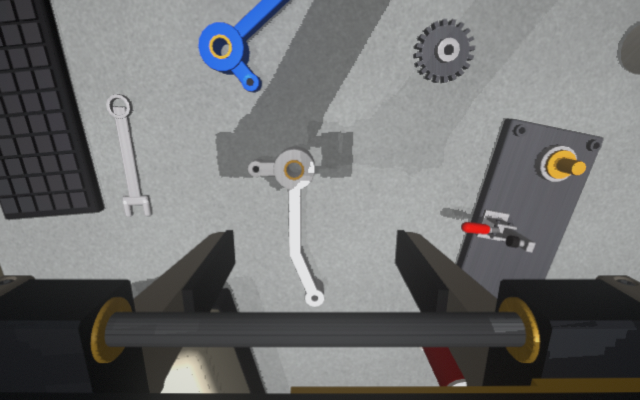

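The mallet stands at rest, with its head at (316,240). The silver lever shows its hub and bushed bore at (294,169) and its eye at (314,298); the pin is at (560,165). I'll fit these from depth.

```bash
python3 - <<'E'
from h import *
z=np.load('pics/w7.npz');P=cloud(z);h=P[...,2]
def box(r0,r1,c0,c1,lo,hi):
    m=np.zeros((400,640),bool);m[r0:r1,c0:c1]=1;return P[m&(h>lo)&(h<hi)]
hub=box(140,200,270,325,.0375,.045);(c,sz,a)=cv2.minAreaRect(hub[:,:2].astype(np.float32));cc,rr=cv2.minEnclosingCircle(hub[:,:2].astype(np.float32));print('hub',c,sz,cc,rr,hub[:,2].mean())
eye=box(280,310,300,330,.030,.042);cc2,rr2=cv2.minEnclosingCircle(eye[:,:2].astype(np.float32));print('eye',cc2,rr2,eye[:,2].mean(),np.median(eye,0))
print('bore px',onplane(z,[[294,169.5],[314.5,298]],.04)[0],onplane(z,[[314.5,298]],.036))
arm=box(198,246,280,312,.03,.040);l=cv2.fitLine(arm[:,:2].astype(np.float32),cv2.DIST_HUBER,0,.01,.01).ravel();print('arm yaw',np.arctan2(l[1],l[0])%np.pi,l[2:],arm[:,2].mean())
# pin
m=box(140,185,535,600,.058,.072);print('pin top',np.median(m,0),m.min(0),m.max(0))
col=box(140,190,530,590,.034,.042);print('collar',len(col),col.min(0),col.max(0))
# plate
for nm in ['w7','t5','top0','w1']:
    zz=np.load(f'pics/{nm}.npz')
    if nm=='top0':
        i=viewer.camera_info('top');zz=dict(p=zz['p'],d=zz['d'],K=i['intrinsics'],D=i['dist_coeffs'],R=np.array(i['rotation']),e=np.array(i['eye']))
    Q=cloud(zz);x,y,hh=Q[...,0],Q[...,1],Q[...,2]
    m=(hh>.013)&(hh<.027)&(x>.42)&(x<.78)&(y>-.12)&(y<.12)
    mm=cv2.morphologyEx(m.astype(np.uint8),cv2.MORPH_OPEN,np.ones((3,3)))>0
    q=Q[mm][:,:2].astype(np.float32);r=cv2.minAreaRect(q);print(nm,len(q),r)
    m=(hh>.032)&(hh<.045)&(np.hypot(x-.688,y-.005)<.06);
    if m.sum()>5:print('  rest',np.median(Q[m],0),m.sum())
E
python3 - <<'E'
import cv2
im=cv2.imread('pics/t5.png')[130:240,270:360];cv2.imwrite('pics/t5z.png',cv2.resize(im,None,fx=5,fy=5,interpolation=cv2.INTER_CUBIC))
im=cv2.imread('pics/w7.png')[130:320,230:360];cv2.imwrite('pics/w7z.png',cv2.resize(im,None,fx=3,fy=3,interpolation=cv2.INTER_CUBIC))
E
```

```text
hub (0.47897258400917053, -0.32558852434158325) (0.054054658859968185, 0.05320032313466072) (0.4842234253883362, -0.32649725675582886) 0.032692812383174896 0.04008308350328387
eye (0.6620758771896362, -0.32258981466293335) 0.02447645179927349 0.03573474575068478 [ 0.66253144 -0.31791919  0.03594406]
bore px [ 0.47815356 -0.32512759  0.04      ] [[ 0.67000507 -0.31463781  0.036     ]]
arm yaw 3.0533762 [ 0.5530719  -0.33265257] 0.03578756292126795
pin top [0.49971846 0.01859649 0.06526238] [0.49157586 0.01120762 0.05823681] [0.50904347 0.03041048 0.06846798]
collar 476 [ 0.48187697 -0.00081642  0.03400476] [0.51917943 0.03835898 0.04194187]
w7 12193 ((0.577576756477356, -0.00846245139837265), (0.1318860501050949, 0.2547799348831177), 74.56564331054688)
t5 2401 ((0.5804710984230042, -0.010479934513568878), (0.12973177433013916, 0.2611209750175476), 74.53211212158203)
  rest [ 0.69051431 -0.00260431  0.03732627] 76
top0 2408 ((0.5801014304161072, -0.010496847331523895), (0.12967397272586823, 0.2604939043521881), 74.54043579101562)
  rest [ 0.69047491 -0.00557605  0.03788147] 75
w1 8655 ((0.5672595500946045, -0.004190698266029358), (0.1314050555229187, 0.23274482786655426), 74.63336181640625)
```

View pics/t5z.png

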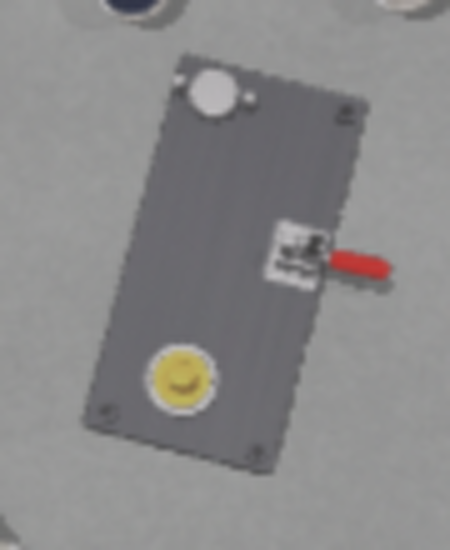

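View pics/w7z.png

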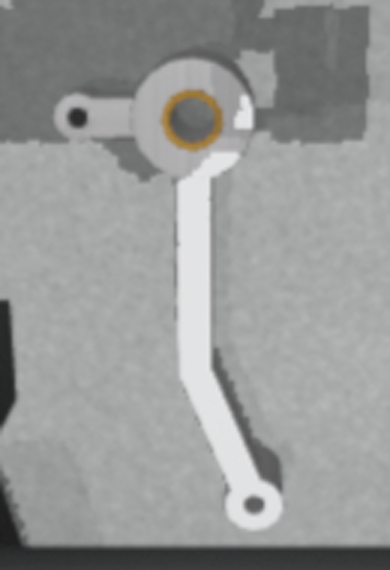

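The fit agrees with the given sizes: bore (0.4786,−0.3254), arm yaw −0.088, eye within 1 mm of where it should be. The fixture has yaw −0.270 and pin (0.5005,0.0215), which puts the rest at (0.691,−0.002), matching the top view. Next I'll grasp the lever.

```bash
python3 - <<'E'
from h import *
yaw=-.0882;b=np.array([.5334,-.3302])
env.reach([*b,.06],R(yaw))
f0=env.sense()['wrist_force']
for zz in [.02,-.005,-.015,-.02,-.0245]:
    env.movel([*b,zz],R(yaw),rate=.1)
    df=env.sense()['wrist_force']-f0
    if np.linalg.norm(df)>4: print('contact',zz,df);break
effector.grasp(60)
s=env.sense();print('w',s['gripper_width'],s['ee_pos'],s['wrist_force'])
env.movel([*b,.15],rate=.12)
env.pause(.2)
s=shot('wrist','w8');shot('side','s8');print(s['t'],s['gripper_width'],s['wrist_force'],s['moment'],s['ee_pos'])
z=np.load('pics/w8.npz');P=cloud(z);q=(P-s['ee_pos'])@s['tcp_rot']
m=(q[...,0]>-.12)&(q[...,0]<-.015)&(abs(q[...,2])<.08)&(P[...,2]>.14);print(m.sum(),np.nanpercentile(q[m],[1,50,99],axis=0))
E
```

```text
w 0.015764430217320404 [ 0.53335232 -0.33044314 -0.02449684] [-0.24628953 -1.6360426  -0.11588527]
39.425 0.015410748625033981 [ 0.62143594 -0.26570826 -4.64351937] [0.00678035 0.03830773 0.06232038] [ 0.53311649 -0.33013571  0.14946421]
64457 [[-0.07706302 -0.15468746 -0.07796785]
 [-0.02601048 -0.13755815 -0.00226164]
 [-0.01588172 -0.05461762  0.07930578]]
```

View pics/w8.png

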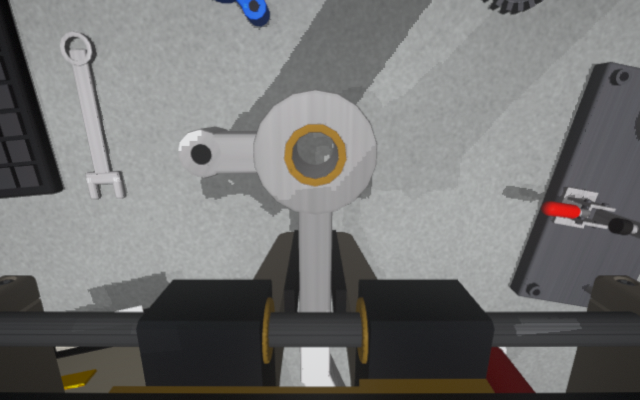

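View pics/s8.png

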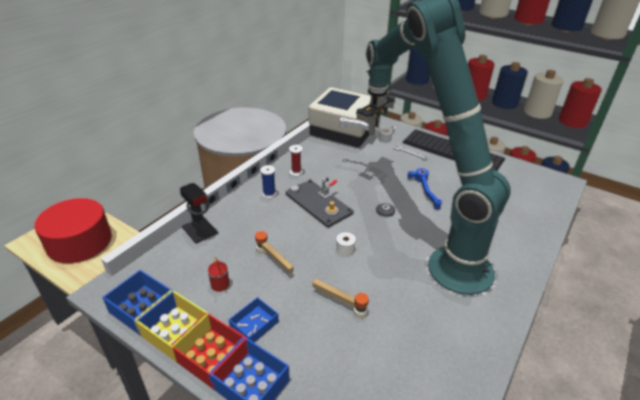

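The lever is held at 15.4–15.8 mm width with a weight of about 4.6 N, and its bore shows at (315,154). I'll carry it over the fixture and re-measure there.

```bash
cat > m.py <<'E'
from h import *
def measure(nm):
    s=shot('wrist',nm);z=np.load(f'pics/{nm}.npz');P=cloud(z);h=P[...,2];p=z['p'].astype(int)
    base=s['ee_pos'][2]+.025  # underside
    m=np.zeros((400,640),bool);m[80:230,170:400]=1
    top=m&(abs(h-base-.04)<.006)
    ys,xs=np.where(top)
    x=np.c_[P[top][:,0],P[top][:,1],np.ones(len(xs))]
    hubm=top.copy();hubm[:, :245]=0;hubm[205:]=0
    q=P[hubm];A=np.c_[q[:,:2]-q[:,:2].mean(0),np.ones(len(q))];co=np.linalg.lstsq(A,q[:,2],rcond=None)[0]
    br=(p[...,0]>130)&(p[...,2]<80)&(p[...,1]>70)&(p[...,1]<p[...,0]-20)&hubm
    yy,xx=np.where(br);e=cv2.minAreaRect(np.c_[xx,yy].astype(np.float32))
    bore=onplane(z,[e[0]],q[:,2].mean())[0]
    rt=cv2.minAreaRect(q[:,:2].astype(np.float32))
    print('hub top z',q[:,2].mean()-base,'slopes',co[:2],'bush px',e,'bore',bore,'hub rect',rt)
    print('in tool',(bore-s['ee_pos'])@s['tcp_rot'],'t',s['t'],'ee',s['ee_pos'],'F',s['wrist_force'],s['gripper_width'])
    return s,bore
E
python3 - <<'E'
from m import *
yaw=-.2697;u=np.array([np.cos(yaw),np.sin(yaw)]);pin=np.array([.5005,.0215])
t=pin+.055*u
env.movel([*t,.15],R(yaw),rate=.18)
env.movel([*t,.0915],R(yaw),rate=.08)
env.pause(.3)
measure('w9');shot('top','t9');shot('side','s9')
E
```

```text
hub top z 0.03933767712476188 slopes [0.00527775 0.01700316] bush px ((314.5, 155.0), (60.0, 59.0), 90.0) bore [0.5003437  0.02241934 0.15621938] hub rect ((0.4974466860294342, 0.020916108042001724), (0.057666584849357605, 0.04899553582072258), 73.7895736694336)
in tool [-0.05555503 -0.06437061  0.00073258] t 42.7333 ee [0.55374117 0.00693233 0.0918817 ] F [ 0.23920397  0.21710666 -5.8043722 ] 0.015637605481316975
```

View pics/w9.png

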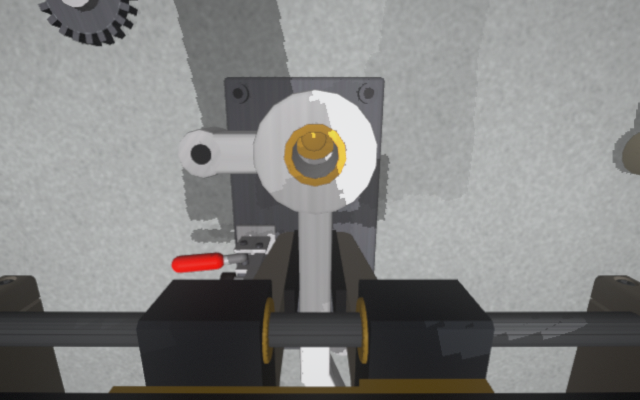

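View pics/s9.png

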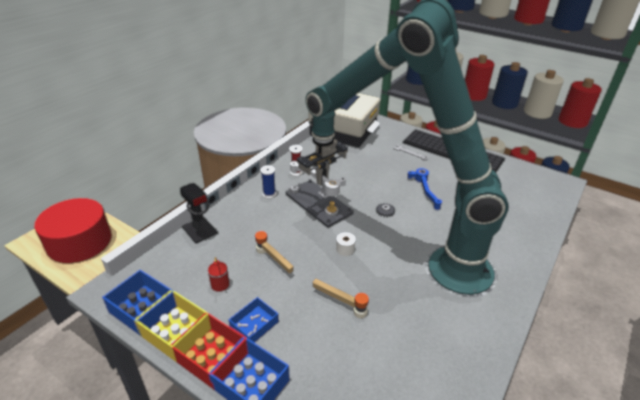

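View pics/t9.png

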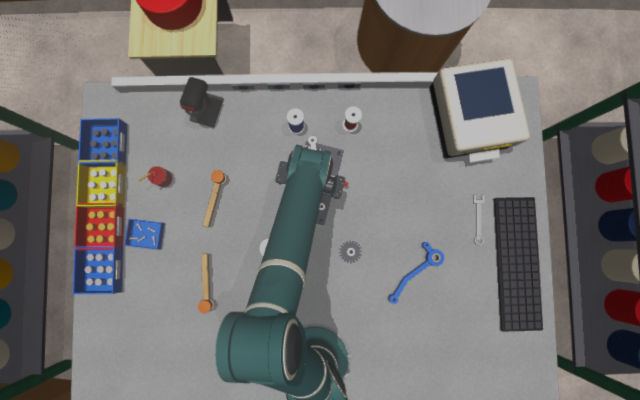

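```bash
python3 - <<'E'
from h import *
z=np.load('pics/w9.npz');print('pin px predicted',proj(z,[[.5005,.0215,.066],[.5005,.0125,.066],[.5005,.0305,.066],[.4918,.0239,.066],[.5092,.0191,.066]]))
im=z['p'][115:195,275:355,::-1];cv2.imwrite('pics/w9z.png',cv2.resize(im,None,fx=7,fy=7,interpolation=cv2.INTER_CUBIC))
zt=np.load('pics/t9.npz');print('top: rest,eye pred px',proj(zt,[[.6911,-.0021,.038],[.6911,-.0021,.152]]))
P=cloud(zt);m=(np.hypot(P[...,0]-.69,P[...,1])<.04)&(P[...,2]>.135)&(P[...,2]<.17);q=P[m];print(len(q),q.mean(0) if len(q) else '',q.min(0),q.max(0))
im=zt['p'][125:220,270:360,::-1];cv2.imwrite('pics/t9z.png',cv2.resize(im,None,fx=6,fy=6,interpolation=cv2.INTER_CUBIC))
E
```

```text
pin px predicted [[313.4146374  138.30743411]
 [300.99253134 141.78899754]
 [325.90669534 134.80760649]
 [313.39415673 125.02631995]
 [313.43472155 151.31271656]]
top: rest,eye pred px [[311.89157141 147.85160783]
 [311.97501824 139.64145825]]
93 [ 0.68426658 -0.00302893  0.15073447] [ 0.66042645 -0.01449393  0.1352868 ] [0.70283618 0.01025321 0.1581459 ]
```

View pics/w9z.png

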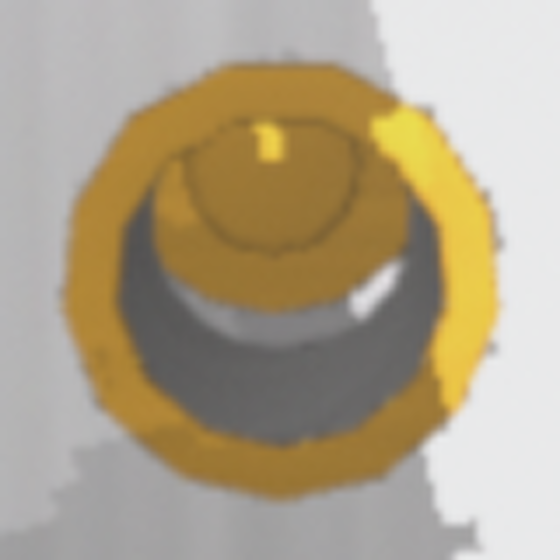

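View pics/t9z.png

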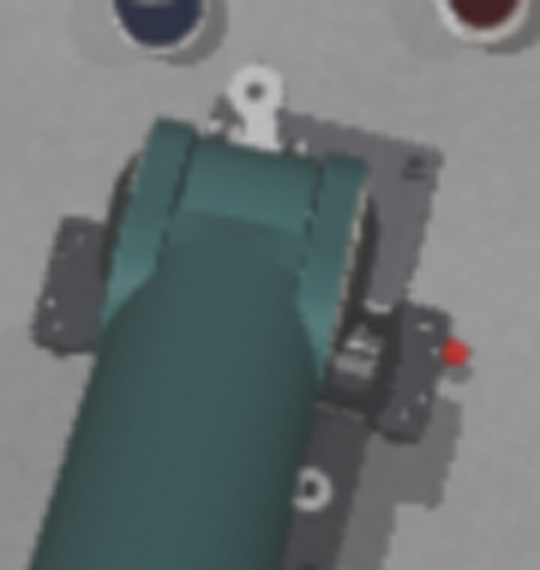

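Every check agrees. Through the bore the pin top is centred at column 313.9, with its lower edge at row 151; 313.4 and 151.3 were predicted. The eye in the top view is at (312.5,140.3), against (312.0,139.6) predicted. The hub top is level to about 1°, with the underside about 51 mm above the pin.

```bash
python3 - <<'E'
from h import *
s=env.sense();print(s['t'],s['ee_pos'],s['gripper_width'],np.abs(s['joint_velocities']).max())
print(workorder.finish_job())
E
```

```text
42.8833 [0.55361631 0.00688658 0.09167404] 0.01545631027913017 0.003531458488560568
the job is handed in; nothing more can be done
None
```

I drove the pin home with the far mallet, put the mallet back where it came from, and handed the job in at 42.9 s with the silver lever held over the fixture. No verdict is reported at hand-in, so the results below are my own measurements.

**One thing went wrong on the way:** my first mallet grasp closed on nothing. The wrist, side and top cameras all put the real fingertips about 30 mm behind the reported tool point. I corrected for that in every later move, and the second grasp held; the mallet had not moved.

| Check | Result |
|---|---|
| Pin | Force jumped with the mallet face at about 66 mm; depth at the pin top afterwards read about 0.066 m (home) |
| Mallet | Seen standing on the bench about 0.3 m from the pin. It had tipped about 4° in the fingers and set down with about 13 N |
| Lever bore | About 1 mm from over the pin |
| Lever eye | About 2 mm from over the rest |
| Lever height and level | Underside about 50 mm above the pin, tilt about 1° |
| Grip | 15.5 mm wide on the 16 mm arm, at the balance point |

**Disagreements:** the wrist views from either side of the fixture differed by about 2–4 mm on the pin's sideways position. I used the middle, and the view through the bore confirmed it. The wrist force with the lever held read 4.6 N just after lifting and 5.8 N over the pin. I put that down to sensor noise, as nothing was seen touching the lever.

The other things on the bench looked unmoved in the last top view, though I did not measure them one by one.

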